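Strip the mounting off the stud and lay it out for the plaster torso

TASK

Strip the mounting from the stud on the plywood base and lay it out on the dark board's three round white spots: take off the brass wing nut and set it, wings up, on the outer spot beside the yellow jar, then the black spacer, standing on its end, on the outer spot beside the green jar, then the blue bracket flat on the middle spot, between the two, with its hole over the spot's centre and its upright tab square towards the robot's side of the board. Last, stand the plaster torso upright on top of the bracket's plate, centred over the hole. Centre everything neatly, do not push the two jars about and do not let the torso topple.

Things in the scene. Friction and masses are not known exactly. Their poses are not given: they have to be found in the camera images.
- nut_mid (a point): Brass wing nut, no thread (lifts freely off the stud). Point on its axis 12 mm above its underside. Hub 22 mm diameter, 16 mm tall, hole 13 mm; two wings along x, 56 mm tip to tip, 6 mm thick, rising to 24 mm. z up the hole. 35 g. Starts on the stud on top of the spacer, wings within 0.25 rad of the bracket's x axis. Pinch it across the hub, fingers closing along its y axis.
- spacer_mid (a point): Black plastic tube, 30 mm outer diameter, 26 mm tall, hole 14.4 mm, 30 g. Point on its axis at half height; z axis along the tube, up. Starts on the stud, under the wing nut and on the bracket's plate.
- bracket_tab (a point): Blue steel L bracket, 90 g: flat plate 85 x 44 x 5 mm, upright tab at one end (6 mm thick in x, 44 wide in y, top 32 mm above the underside). Point: mid-tab, 16 mm above the underside. x runs from tab along plate; its 16 mm hole is 47 mm along +x. Lowest on the stud, tab roughly to the robot. Stud is 39 mm from the tab's inner face: to pinch the tab along x (firmly, 30 N) open under 50 mm.
- torso_mid (a point): White plaster torso, 104 mm tall with its round wooden foot (44 mm diameter, 12 mm tall), 180 g. Point on its axis 52 mm above the underside, at the waist (37 mm thick; hips and chest 44 mm). Shoulders along y (64 mm across, 81 mm up); grasp the waist, fingers closing along x. z up. Stands on the bench in a row with a screw tub (36 mm tall) and a sanding block (34 mm tall).
- stud_tip (a point): Tip of the upright steel stud, 10 mm diameter, fixed in the plywood base (140 x 140 mm, flat top 45 mm above the bench). The stud stands 58 mm out of the base; this point is its top, 103 mm above the bench. Fixed; place and yaw vary.
- board: Dark wooden lay-out board, fixed on the bench, 120 mm (x) x 380 mm (y) x 12 mm thick; origin at the centre of its underside (its top is 12 mm above the bench). Three round white spots of 56 mm diameter with black edges lie in a row along its y axis, centred at y = -90, 0 and +90 mm (x = 0). Its -x long side is the robot's side.
- jar_yellow: Yellow jar, 44 mm diameter, 60 mm tall, loose; origin at the centre of its underside. Stands at one end of the board's row, 70 mm beyond an outer spot's centre; which end varies.
- jar_green: Green jar, like the yellow one, at the other end of the board's row.
Not all that is in view belongs to the job. Of the things like the part that bears torso_mid, leave any that is turquoise; of the rest the larger one is meant. Of the things shaped like the part that bears nut_mid, the brass one is meant.

How it is judged:
By the outcome, as a careful person would: the job done as asked, in the order asked, and still so for the second after the job is handed in, with the robot touching nothing.
It also fails if it takes over 128 s, if anything falls off the work surface, if the arm or the gripper's body presses on something with over 40 N, if the wrist force passes 120 N, or if a joint passes its speed limit or range.

ROBOT

A 7-joint arm with a two-finger parallel gripper is mounted at the origin on the work surface. World frame = base frame: x ahead of the robot, y to its left, z up, the work surface at z = 0. Lengths are in mm, angles in rad, forces in N, time in s.
With the tool pointing down it reaches from about 400 to 850 mm from the base axis. Payload 4.5 kg.
Tool frame: the origin (TCP) lies on the centre line of the jaws, within the pads' length; the fingertips stand 8 mm ahead of it and the grasp point (between the pads) lies 11 mm behind it (manip.nose_length is the distance from the TCP to the fingertips, in mm); z points along the fingers, y is the line along which they close (so a half turn about z gives the same grasp; the last joint's range is limited). The gripper opens to 85 mm and grips with 20 to 120 N. Pads are 22 mm wide; open, the fingers measure 114 mm over their backs; the gripper's body (76 mm by 85 mm) begins 54 mm behind the grasp point. The pads swing forward as they close: fully open they stand 13 mm farther back than shut.
Start: joints at [1.311, 0.689, -0.195, 1.565, 0.157, 0.902, -0.215], TCP at [181.024, -598.236, 216.517] pointing down, gripper open.
Joint ranges: [-3.01, 3.01], [-0.46, 2.08], [-1.47, 1.51], [0.13, 2.56], [-1, 4.14], [0.04, 2.09], [-2.66, 2.66]. Speed limits (rad/s): [2.57, 2.57, 3.14, 3.14, 3.14, 3.14, 3.14].

INTERFACE

Orientations are given as a 3x3 rotation matrix whose columns are the frame's x, y, z axes.
In Python, from bench import manip, eyes, sensors gives the robot as it stands. Calls block until the motion is done:
- manip.reach(position, orientation): joint-space move of the TCP to a pose.
- manip.servo_line(position, rotation=None, speed=150): straight line of the TCP; rotation=None keeps the orientation; speed is the mean speed in mm/s.
- manip.set_joints(angles): joint-space move.
- manip.grip(opening, force=None): finger opening in mm; force is the grip in N (None keeps the last); returns when the fingers have stopped.
- manip.pause(seconds).
- manip.ik(position, orientation): joint angles nearest the present ones, or None.
- eyes.capture(name): name is "scene" or "top"; returns the picture (420x560x3 uint8, red, green, blue); there is no depth.
- eyes.calibration(name): a dict with "fx", "fy", "cx", "cy" (pixels), "dist" ([k1, k2, p1, p2, k3] as OpenCV has them; the pictures are not rectified), "R" (3x3) and "t" (3): a world point X has camera coordinates R X + t. Camera axes: x right, y down, z forward; pixel columns grow to the right and rows downward; lengths in mm; the calibration is good to about 2 mm. A picture is of the moment at which its call begins. calibration takes no time and is no camera call.
A pose or a line that the arm cannot do raises manip.PlanningError and nothing moves.
- manip.sign_off(): hands the job in; it is judged then, once.
Readings, each from a call of its own:
- sensors.get_t(): time.
- sensors.get_joint_pos(): joint angles.
- sensors.get_qvel(): joint speeds.
- sensors.get_tau(): joint torques, N m.
- sensors.get_tcp_pos(): TCP position.
- sensors.get_orientation(): TCP orientation.
- sensors.get_contact_force(): force on the tool from outside, world axes, zero at the start.
- sensors.get_moment(): the same for the moment, N m.
- sensors.get_gripper_width(): finger opening in mm.
- sensors.get_grip_force(): force on a finger pad.
Only numpy, scipy, OpenCV 4.12 (cv2) and the standard library are available. Lean on these libraries where they do the work, as an engineer would, in place of code of your own. Each camera call takes 0.05 s, during which the arm holds its last target. There are 200 camera calls.

## Working session

There is one attempt and no reset: what is moved stays moved. The work goes in short steps, each a Python script; the robot and the scene stay as the last script left them, time stands still between calls to the robot, and variables do not carry over. Pictures are saved under pics/ and viewed, at most 14 in all, crops included, and the job is handed in when it is done.

```bash
ls; mkdir -p pics; python3 - <<'E'
from bench import manip, eyes, sensors
import cv2
for n in("scene","top"):
    im=eyes.capture(n); cv2.imwrite(f"pics/{n}0.png",cv2.resize(im[:,:,::-1],(784,588),interpolation=cv2.INTER_CUBIC)); cv2.imwrite(f"raw_{n}0.png",im[:,:,::-1])
    c=eyes.calibration(n); print(n,{k:(v.tolist() if hasattr(v,'tolist') else v) for k,v in c.items()})
print(sensors.get_t(),manip.nose_length,sensors.get_gripper_width())
E
```

```text
pics
scene {'fx': 503.33386212800525, 'fy': 503.33386212800525, 'cx': 280.6128707046638, 'cy': 205.34675237018703, 'dist': [-0.10856813424196515, 0.0, 0.0, 0.0, 0.0], 'R': [[-0.4232201665842381, 0.9059998770072203, -0.006993815790480514], [0.6458871934458325, 0.2962822351117297, -0.7035954594082197], [-0.6353852563123226, -0.302293003591051, -0.7105663347223993]], 't': [337.1527482489616, -251.0134450551478, 1610.0091451640492]}
top {'fx': 430.1438444328876, 'fy': 430.1438444328876, 'cx': 279.5461524181005, 'cy': 216.39343401754434, 'dist': [0.0010809762976807529, 0.0, 0.0, 0.0, 0.0], 'R': [[-0.005331189211291406, -0.9999385851769929, 0.009716187309186415], [-0.9866722447112919, 0.003679746247602431, -0.16267864329386722], [0.16263289930999034, -0.010453962970426134, -0.9866312658335126]], 't': [-94.12666696945142, 545.8722418262313, 889.0644200687956]}
0.1 8.0 85.51954525696084
```

View pics/scene0.png

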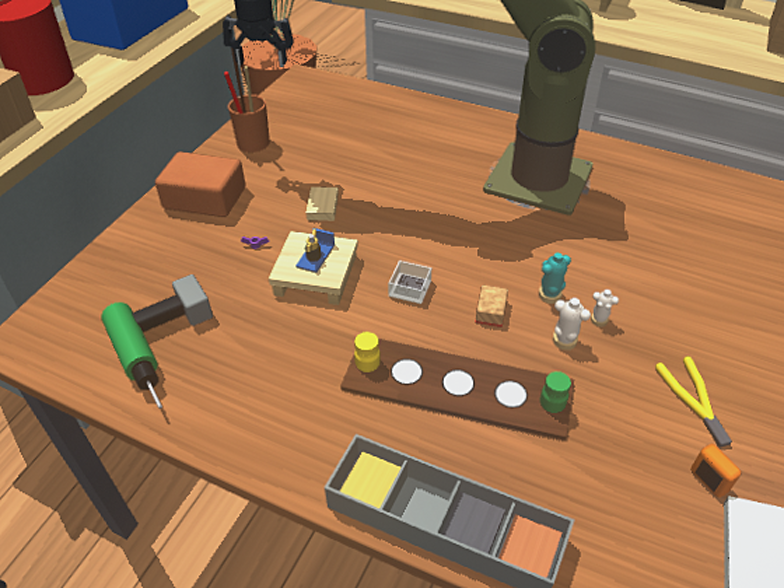

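View pics/top0.png

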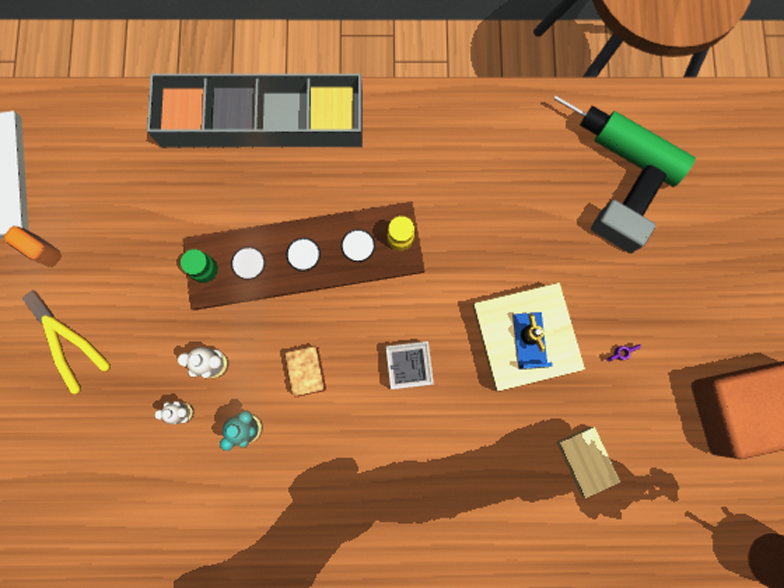

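Scene view: plywood base with stud stack at (315,250), wing nuts: brass on stud (313,243) and a purple one (255,241). Torsos: turquoise (553,275), large white (569,322), small white (604,305). Board at (460,385), with the yellow jar on the left and the green one on the right. The brass nut is meant because of its colour; the large white torso is meant because turquoise is excluded and it is the larger of the rest. I'll confirm in one enlarged crop.

```bash
python3 - <<'E'
import cv2,numpy as np
s=cv2.imread("raw_scene0.png");t=cv2.imread("raw_top0.png")
def crop(im,x,y,w,h):
    return cv2.resize(im[y:y+h,x:x+w],(400,300),interpolation=cv2.INTER_CUBIC)
a=crop(s,190,155,72,54);b=crop(s,376,175,80,60);c=crop(t,335,200,88,66);d=crop(t,105,235,96,72)
cv2.imwrite("pics/m1.png",np.vstack([np.hstack([a,b]),np.hstack([c,d])]))
E
```

```text
(no output)
```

View pics/m1.png

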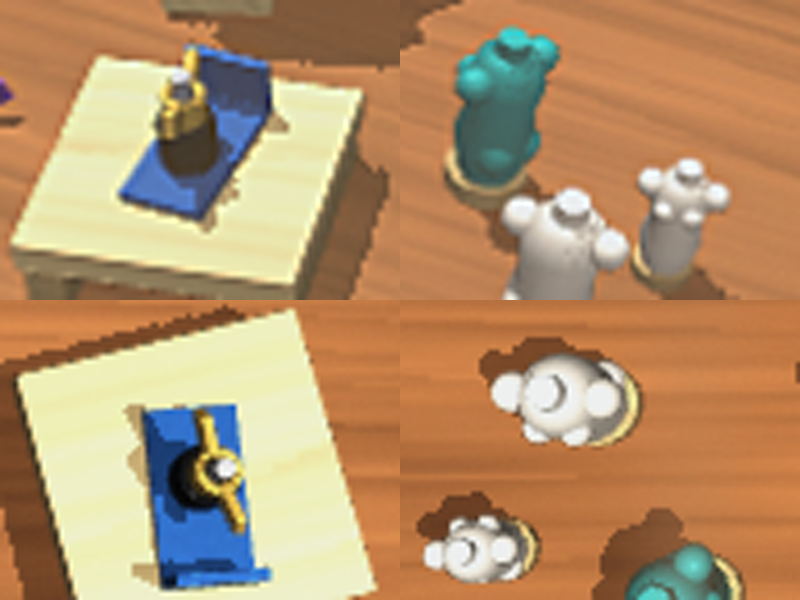

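Confirmed in the crops: brass nut on the stud (top crop 220,467), and the big white torso (top crop 555,395), with the smaller white torso at 480,550 and the turquoise one left alone. Next I fit poses.

```bash
cat > vis.py <<'E'
import cv2,numpy as np
from bench import eyes
from scipy.optimize import least_squares, minimize
CAL={n:{k:np.array(v) for k,v in eyes.calibration(n).items()} for n in("scene","top")}
def K(n): c=CAL[n]; return np.array([[c["fx"],0,c["cx"]],[0,c["fy"],c["cy"]],[0,0,1.]])
def proj(n,P):
    c=CAL[n]; return cv2.projectPoints(np.atleast_2d(P).astype(float),cv2.Rodrigues(c["R"])[0],c["t"],K(n),c["dist"])[0][:,0]
def onplane(n,uv,z):
    c=CAL[n]; u=cv2.undistortPoints(np.array([[uv]],float),K(n),c["dist"])[0,0]
    d=c["R"].T@[u[0],u[1],1]; o=-c["R"].T@c["t"]; return o+d*(z-o[2])/d[2]
def tri(us,ut):
    r=least_squares(lambda X:np.r_[proj("scene",X)[0]-us,proj("top",X)[0]-ut],onplane("top",ut,40)); return r.x,np.sqrt((r.fun**2).mean())
def box(x0,x1,y0,y1,z0,z1): return np.array([[x,y,z] for x in(x0,x1) for y in(y0,y1) for z in(z0,z1)],float)
def cyl(r,z0,z1,cx=0,cy=0):
    a=np.linspace(0,2*np.pi,32,endpoint=False); return np.vstack([np.c_[cx+r*np.cos(a),cy+r*np.sin(a),0*a+z] for z in(z0,z1)])
S=6
def render(n,hulls,p):
    "p=x,y,z,yaw; antialias-free mask at S x"
    m=np.zeros((420*S,560*S),np.uint8); c,s=np.cos(p[3]),np.sin(p[3]); R=np.array([[c,-s,0],[s,c,0],[0,0,1]])
    for h in hulls:
        q=proj(n,h@R.T+p[:3]); q=(q+.5)*S-.5
        cv2.fillConvexPoly(m,cv2.convexHull(np.round(q*16).astype(np.int32)),255,shift=4)
    return m
def fit(masks,ignore,hulls,p0,free=(0,1,2,3),step=(6,6,6,.1)):
    "masks, ignore: dict view->float 420x560 (soft)"
    def cost(v):
        p=np.array(p0,float); p[list(free)]=v; e=0
        for n in masks:
            r=cv2.resize(render(n,hulls,p),(560,420),interpolation=cv2.INTER_AREA)/255.
            e+=(np.abs(r-masks[n])*(1-ignore[n])).sum()/max(masks[n].sum(),1)
        return e
    v0=np.array(p0,float)[list(free)]; st=np.array(step)[list(free)]
    for k in range(3):
        sim=np.vstack([v0]+[v0+np.eye(len(v0))[i]*st[i]/(k+1)*(-1)**k for i in range(len(v0))])
        r=minimize(cost,v0,method="Nelder-Mead",options=dict(initial_simplex=sim,xatol=.02,fatol=1e-5)); v0=r.x
    p=np.array(p0,float); p[list(free)]=v0; return p,r.fun
def hsv(im): return cv2.cvtColor(im,cv2.COLOR_RGB2HSV).astype(int)
def win(shape,c,r):
    m=np.zeros(shape[:2],bool); x,y=map(int,c); m[max(0,y-r):y+r+1,max(0,x-r):x+r+1]=1; return m
E
cat > meas.py <<'E'
from vis import *
im={n:cv2.imread(f"raw_{n}0.png")[:,:,::-1].copy() for n in("scene","top")}
k=560/784
# spots, blobs matched by order left->right
pts={"scene":[(407,372),(458,383),(511,394)],"top":[(358,246),(303,254),(248,263)]}
sp=[]
for i in range(3):
    uv={}
    for n in im:
        h=hsv(im[n]); m=(h[...,1]<60)&(h[...,2]>170)&win(h.shape,np.array(pts[n][i])*k,16)
        y,x=np.nonzero(m); uv[n]=np.array([x.mean(),y.mean()])
    X,e=tri(uv["scene"],uv["top"]); sp.append(X)
    print("spot",i,X.round(1),"err",round(e,2),"z12:",onplane("top",uv["top"],12).round(1)[:2],onplane("scene",uv["scene"],12).round(1)[:2])
sp=np.array(sp)
# bracket
M={};IG={}
for n,c in(("scene",(227,176)),("top",(382,243))):
    h=hsv(im[n]); w=win(h.shape,c,26); m=(h[...,0]>100)&(h[...,0]<130)&(h[...,1]>120)&w
    M[n]=m.astype(float); 
    o=((h[...,2]<95)|((h[...,0]>12)&(h[...,0]<32)&(h[...,1]>130)))&~m&w  # nut/spacer
    sh=win(h.shape,(222,172) if n=="scene" else (381,238),9); IG[n]=cv2.dilate((o&sh).astype(np.uint8),np.ones((3,3)))*1.
    print(n,"blue px",m.sum())
br=[box(-3,82,-22,22,0,5),box(-3,3,-22,22,0,32)]
p0=np.r_[onplane("top",(384,263),55)[:2],45,0.0]
for y0 in(-.15,.15):
    p0[3]=y0
    print("bracket",*fit(M,IG,br,p0)); q,e=fit(M,IG,br,p0,free=(0,1,3)); print(" z45",q,e,"hole",q[:2]+47*np.array([np.cos(q[3]),np.sin(q[3])]))
# base
M={};IG={}
for n,c in(("scene",(224,190)),("top",(377,240))):
    h=hsv(im[n]); w=win(h.shape,c,45); m=(h[...,0]>18)&(h[...,0]<40)&(h[...,1]<110)&(h[...,2]>190)&w
    m=cv2.morphologyEx(m.astype(np.uint8),cv2.MORPH_OPEN,np.ones((2,2)))
    f=np.zeros_like(m); cv2.fillConvexPoly(f,cv2.convexHull(max(cv2.findContours(m,0,1)[0],key=len)),1); M[n]=f*1.; IG[n]=f*0.
print("base top", *fit(M,IG,[box(-70,70,-70,70,0,0.1)],np.r_[onplane("top",(377,240),45)[:2],45,.2]))
# stud tip and torso clicks
def raw(n,x,y,x0,y0,s): return np.array([(x+.5)/s-.5+x0,(y+.5)/s-.5+y0])
a=lambda x,y:raw(0,x,y,190,155,400/72); b=lambda x,y:raw(0,x-400,y,376,175,5); c=lambda x,y:raw(0,x,y-300,335,200,400/88); d=lambda x,y:raw(0,x-400,y-300,105,235,400/96)
for nm,u,v in(("stud",a(181,76),c(225,467)),("wing far",a(172,125),c(205,415)),("wing near",a(190,57),c(237,524)),("head",b(573,203),d(547,391)),("shL",b(612,250),d(508,392)),("shR",b(519,216),d(603,400))):
    X,e=tri(u,v); print(nm,X.round(1),"err",round(e,2))
# nut yaw
h=hsv(im["top"]); m=(h[...,0]>12)&(h[...,0]<32)&(h[...,1]>130)&win(h.shape,(383,237),14); y,x=np.nonzero(m)
X=np.array([onplane("top",(i,j),100)[:2] for i,j in zip(x,y)]); w_,V=np.linalg.eigh(np.cov(X.T)); print("nut mean",X.mean(0),"yaw",np.arctan(V[1,1]/V[0,1]),len(x))
for nm,u,zz in(("yellow",(401,226),60),("green",(195,259),60)): print(nm,onplane("top",np.array(u)*k,zz)[:2])
s=im["scene"]; t=im["top"]
ck=lambda i,x,y,w,hh:cv2.resize(i[y:y+hh,x:x+w,::-1],(400,400),interpolation=cv2.INTER_CUBIC)
cv2.imwrite("pics/m2.png",np.hstack([ck(s,380,205,50,50),ck(t,120,235,50,50)]))
E
python3 meas.py
```

```text
spot 0 [646.5 -43.5  15.5] err 0.42 z12: [646.9 -42.1] [644.5 -46. ]
spot 1 [632.1  45.4  16. ] err 0.42 z12: [632.6  47.2] [629.7  43.2]
spot 2 [617.3 134.   16.1] err 0.43 z12: [617.9 136.3] [615.  132.2]
scene blue px 135
top blue px 560
bracket [ 4.47553761e+02 -3.15880300e+02  4.96382558e+01  1.48130546e-01] 1.558105871978421
 z45 [ 4.46524401e+02 -3.16899462e+02  4.50000000e+01  1.32416134e-01] 1.6288326071169208 hole [ 493.11295339 -310.69407555]
bracket [ 4.47428595e+02 -3.14589430e+02  5.10248267e+01  1.39534363e-01] 1.5512363834422658
 z45 [ 4.46911754e+02 -3.16361099e+02  4.50000000e+01  1.28717510e-01] 1.630489417989418 hole [ 493.52293862 -310.32806781]
base top [ 4.91858358e+02 -3.10031228e+02  4.11557496e+01  2.34858987e-01] 0.050769660218150214
stud [ 494.3 -307.8  104.8] err 0.33
wing far [ 518.5 -301.2   96.6] err 0.01
wing near [ 470.2 -315.7   94.3] err 0.74
head [455.7 182.7 105.2] err 0.07
shL [457.  207.3  84.7] err 0.4
shR [453.1 160.6  84.1] err 0.54
nut mean [ 491.94990743 -303.62519727] yaw 0.3043950127352962 119
yellow [ 664.55663451 -112.11932437]
green [612.7081332  205.55901125]
```

View pics/m2.png

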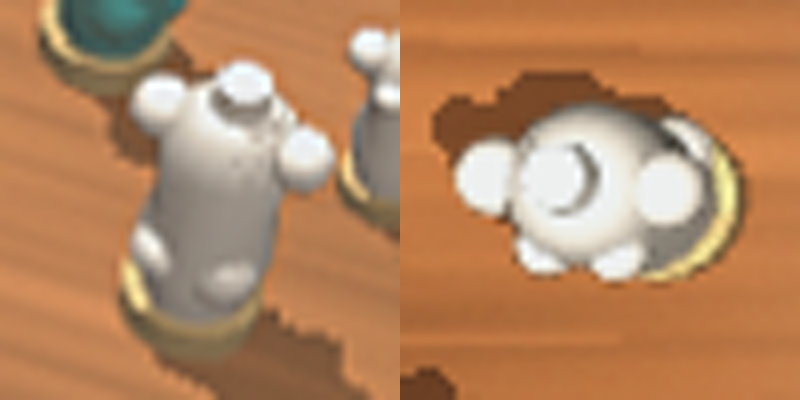

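Crops show the torso upright with its shoulders roughly along world y (crop 1 shoulders at (158,103) and (305,157)) and the foot rim visible. Triangulated heights agree with the text to within 2–4 mm. Moving now: nut first.

```bash
cat > arm.py <<'E'
import numpy as np
from bench import manip, eyes, sensors
SP=np.array([[645.7,-44.0],[631.2,45.2],[616.5,134.2]]); BY=.1623
def ori(a):
    y=np.array([np.cos(a),np.sin(a),0]); z=np.array([0,0,-1.]); return np.c_[np.cross(y,z),y,z]
def best(p,a):
    "closing direction a, of the two half turns the one nearest in joint space"
    j=np.array(sensors.get_joint_pos()); c=[(np.abs(np.array(q)-j).max(),k) for k in(0,1) if (q:=manip.ik(p,ori(a+k*np.pi))) is not None]
    return ori(a+min(c)[1]*np.pi)
def over(x,y,z,a): p=[x,y,z]; manip.reach(p,best(p,a))
def to(x,y,z,v=100): manip.servo_line([x,y,z],speed=v)
def stat(s=""): print(s,"t",round(sensors.get_t(),2),"tcp",np.round(sensors.get_tcp_pos(),1),"w",round(sensors.get_gripper_width(),1),"F",np.round(sensors.get_contact_force(),1),"g",round(sensors.get_grip_force(),1))
E
python3 - <<'E'
from arm import *
x,y=494.3,-307.8
manip.grip(56,25); over(x,y,150,.295+np.pi/2); stat("above")
to(x,y,88); stat("down"); manip.grip(10,25); stat("grip")
to(x,y,93,40); stat("lift5")
import cv2
s,t=eyes.capture("scene"),eyes.capture("top")
ck=lambda i,x,y,w,h:cv2.resize(i[y:y+h,x:x+w,::-1],(400,400),interpolation=cv2.INTER_CUBIC)
cv2.imwrite("pics/m3.png",np.hstack([ck(s,180,125,80,80),ck(t,340,195,80,80)]))
E
```

```text
above t 2.1 tcp [ 493.4 -309.7  150.2] w 56.1 F [ 0.5 -0.3  0.2] g 0.0
down t 2.87 tcp [ 494.6 -308.2   88.3] w 56.3 F [ 0.2 -0.8  0.8] g 0.0
grip t 3.37 tcp [ 494.5 -308.1   88.3] w 9.9 F [0.2 0.1 0.4] g 0.5
lift5 t 3.64 tcp [ 494.5 -307.8   93.3] w 10.0 F [-0.4 -0.3 -0.5] g 0.0
```

View pics/m3.png

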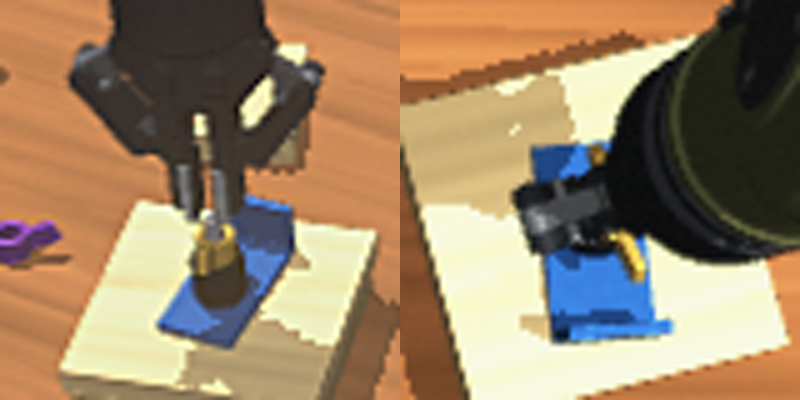

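The nut was not gripped: width 10 mm with no force. In crop 1 the closed fingertips are at (190,215) and (225,215), about level with the stud tip and above the hub. I'll compare this with the projected tip positions.

```bash
python3 - <<'E'
from vis import *
from bench import sensors
p=np.array(sensors.get_tcp_pos());R=np.array(sensors.get_orientation());print(p,R.round(3).tolist())
for off in(-11,0,8):
  for s in(-1,1):
    for xx in (-11,11):
        q=p+R@[xx,s*5,off]; print(off,s,xx,"scene crop",((proj("scene",q)[0]-[180,125]+.5)*5-.5).round(0))
print("stud",((proj("scene",[494.3,-307.8,103])[0]-[180,125]+.5)*5).round(0),"hub low",((proj("scene",[494.3,-307.8,76])[0]-[180,125]+.5)*5).round(0))
E
```

```text
[ 494.23752028 -307.78078454   93.02685204] [[0.957, 0.291, -0.0], [0.291, -0.957, 0.0], [-0.0, -0.0, -1.0]]
-11 -1 -11 scene crop [229. 207.]
-11 -1 11 scene crop [220. 235.]
-11 1 -11 scene crop [211. 206.]
-11 1 11 scene crop [201. 233.]
0 -1 -11 scene crop [231. 223.]
0 -1 11 scene crop [222. 250.]
0 1 -11 scene crop [213. 221.]
0 1 11 scene crop [203. 249.]
8 -1 -11 scene crop [232. 234.]
8 -1 11 scene crop [223. 262.]
8 1 -11 scene crop [214. 233.]
8 1 11 scene crop [205. 260.]
stud [216. 222.] hub low [221. 260.]
```

```bash
python3 - <<'E'
from vis import *
from arm import *
to(494.3,-307.8,150); manip.grip(22,25); manip.pause(.3); stat()
p=np.array(sensors.get_tcp_pos());R=np.array(sensors.get_orientation())
s=eyes.capture("scene"); t=eyes.capture("top")
def ck(i,n,x,y,w):
    k=400/w; o=cv2.resize(i[y:y+w,x:x+w,::-1],(400,400),interpolation=cv2.INTER_CUBIC)
    for off,c in((-11,(0,255,0)),(0,(0,255,255)),(8,(0,0,255))):
        q=(proj(n,p+R@[0,0,off])[0]-[x,y]+.5)*k; cv2.circle(o,tuple(int(v) for v in q),3,c,-1)
    return o
cv2.imwrite("pics/m4.png",np.hstack([ck(s,"scene",190,120,60),ck(t,"top",350,200,70)]))
E
```

```text
t 5.03 tcp [ 494.3 -307.8  149.9] w 22.4 F [ 0.4  0.1 -0.1] g 0.0
```

View pics/m4.png

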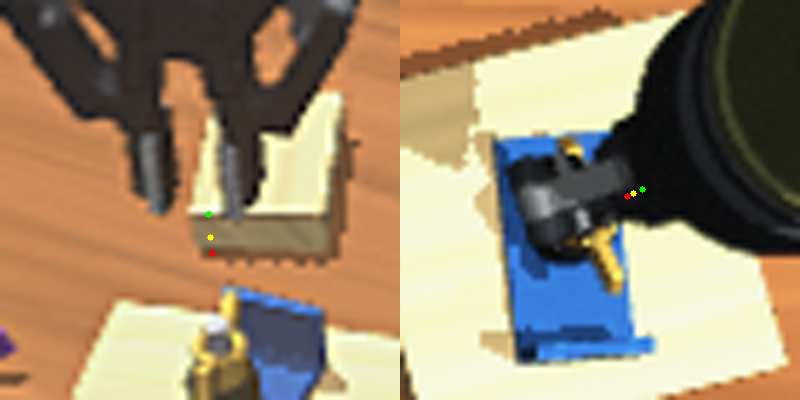

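In crop 1 the real fingertips are at (158,212) and (232,218), roughly 20 mm above the projected nominal tip (212,253). I'll settle the tip offset with a gentle touch on the bare plywood.

```bash
python3 - <<'E'
from arm import *
manip.grip(2); x,y=500,-257
over(x,y,110,.235+np.pi/2); to(x,y,60,80); f0=np.array(sensors.get_contact_force()); stat("free")
z=60
while z>22:
    z-=1.0; manip.servo_line([x,y,z],speed=25); f=np.array(sensors.get_contact_force())
    if abs(f[2]-f0[2])>4: break
stat("touch")
to(x,y,110,120); stat()
E
```

```text
free t 6.61 tcp [ 500.2 -257.2   60.2] w 2.1 F [ 0.7 -0.7  1.1] g 0.0
touch t 14.11 tcp [ 500.1 -257.1   30.4] w 1.8 F [-0.9  0.3  6. ] g 2.5
 t 14.93 tcp [ 499.5 -256.8  109.4] w 2.0 F [-0.2 -0.2 -0.7] g 0.0
```

Touch occurred at TCP z 30.4 over the 45 mm plywood. With the jaws shut, the tips therefore lie about 14.6 mm behind the reported TCP, and I'll use that offset. Retrying the nut.

```bash
cat >> arm.py <<'E'
def down(x,y,z,zmin,thr=2.5,step=.7):
    "fast to z, then steps until contact"
    to(x,y,z,100); manip.pause(.15); f0=sensors.get_contact_force()[2]
    while z>zmin:
        z-=step; manip.servo_line([x,y,z],speed=25)
        if sensors.get_contact_force()[2]-f0>thr: break
    stat("set"); return z
def snap(nm,crops):
    import cv2
    o=[]
    for n,x,y,w in crops:
        i=eyes.capture(n); cv2.imwrite(f"raw_{n}_{nm}.png",i[:,:,::-1]); o.append(cv2.resize(i[y:y+w,x:x+w,::-1],(400,400),interpolation=cv2.INTER_CUBIC))
    cv2.imwrite(f"pics/{nm}.png",np.hstack(o))
E
python3 - <<'E'
from arm import *
x,y=494.3,-307.8
manip.grip(56,25); over(x,y,110,.295+np.pi/2)
to(x,y,62.5); stat("down"); manip.grip(12,25); stat("grip")
w=sensors.get_gripper_width()
if 19<w<25:
    to(x,y,68,60); stat("up"); to(x,y,130,150); stat("lift")
    sx,sy=SP[0]; over(sx,sy,80,BY); stat("over")
    down(sx,sy,62.5-64+3,-6); 
E
```

```text
down t 16.43 tcp [ 494.7 -307.3   62.6] w 56.1 F [-0.5 -0.2  0.1] g 0.0
grip t 16.83 tcp [ 494.8 -308.1   63.2] w 20.3 F [0.7 0.6 3.7] g 25.9
up t 17.08 tcp [ 494.4 -307.9   68.3] w 20.0 F [ 0.5 -0.6 -1. ] g 25.4
lift t 17.65 tcp [ 493.8 -307.6  129.6] w 20.6 F [ 0.1  0.6 -1.6] g 25.4
over t 18.82 tcp [645.  -46.6  79.5] w 20.1 F [-0.3 -1.  -0.5] g 25.4
set t 20.91 tcp [645.7 -44.   -0.8] w 19.9 F [-1.5 -0.8  4.7] g 26.0
```

```bash
python3 - <<'E'
from arm import *
snap("m5",[("scene",265,235,70),("top",225,145,60)])
E
```

```text
(no output)
```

View pics/m5.png

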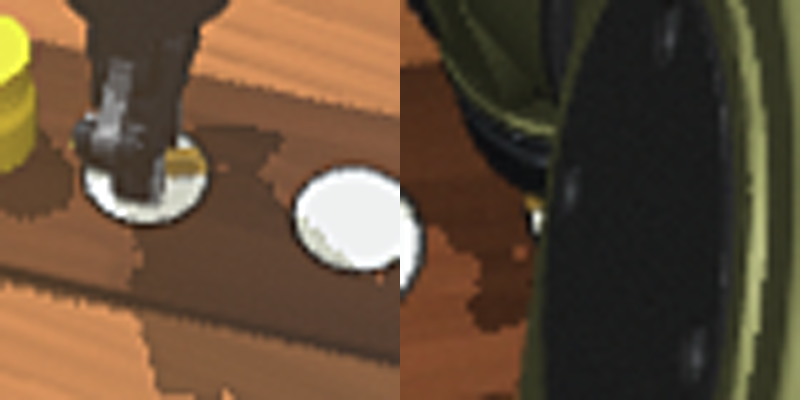

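Scene crop: nut held with wings at (85,150) and (185,160), centred on the finger and standing on the spot. Release and look.

```bash
python3 - <<'E'
from arm import *
sx,sy=SP[0]
manip.grip(40); to(sx,sy,80,150); over(494.3,-307.8,110,.14+np.pi/2); stat()
snap("m6",[("scene",265,235,70),("top",225,145,60)])
E
```

```text
t 23.19 tcp [ 495.5 -305.9  109.5] w 40.0 F [ 0.  -0.  -0.8] g 0.0
```

View pics/m6.png

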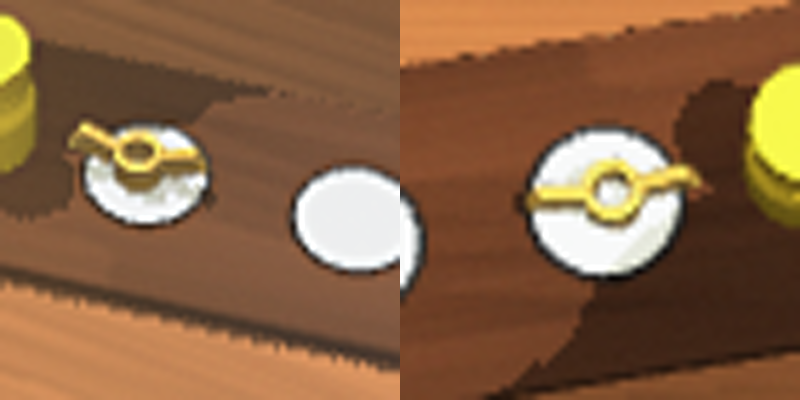

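The nut stands on the spot: hub ring at scene (140,153) / top (612,190), spot centre at (147,176) / (605,202). Computing the offset per view.

```bash
python3 - <<'E'
from vis import *
sp={"scene":np.array([147,176.5]),"top":np.array([605.5-400,201.5])}; rg={"scene":np.array([140,152.5]),"top":np.array([612-400,190.])}
o={"scene":(265,235,400/70),"top":(225,145,400/60)}
for n in sp:
    f=lambda q:(q+.5)/o[n][2]-.5+np.array(o[n][:2])
    a=onplane(n,f(sp[n]),12);b=onplane(n,f(rg[n]),28); print(n,a.round(1),b.round(1),"off",(b-a)[:2].round(1))
E
```

```text
scene [645.5 -44.8  12. ] [646.6 -47.6  28. ] off [ 1.1 -2.8]
top [647.4 -42.3  12. ] [647.2 -45.2  28. ] off [-0.3 -2.9]
```

The nut sits 2.9 mm too far towards −y. Nudging it.

```bash
python3 - <<'E'
from arm import *
sx,sy=SP[0]
over(sx,sy,60,BY); to(sx,sy,-.2); manip.grip(12,25); stat()
to(sx,sy,3,60); nx,ny=sx-.4,sy+2.9; to(nx,ny,3,40); down(nx,ny,1.2,-5)
manip.grip(40); to(nx,ny,80,150); over(494.3,-307.8,110,.14+np.pi/2); stat()
snap("m7",[("scene",265,235,70),("top",225,145,60)])
E
```

```text
t 25.52 tcp [646.5 -43.9   0.7] w 20.5 F [-0.1 -0.2  2.6] g 25.7
set t 26.92 tcp [ 6.455e+02 -4.110e+01  6.000e-01] w 20.3 F [-1.4 -1.1  6.8] g 26.1
 t 29.1 tcp [ 495.5 -305.9  109.6] w 40.4 F [-0.1  1.3  0.6] g 0.0
```

View pics/m7.png

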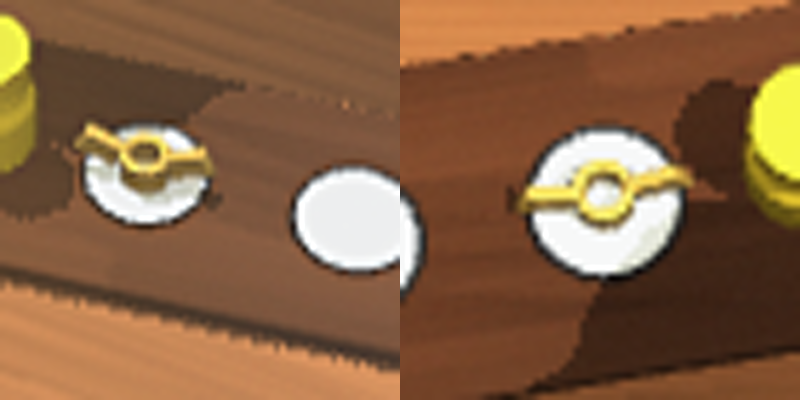

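The nut ring is now at top (604,192), within about 1 mm. Next the spacer.

```bash
python3 - <<'E'
from arm import *
x,y=492.5,-308.3
manip.grip(56,25); over(x,y,100,.14+np.pi/2); to(x,y,38); stat("down"); manip.grip(20,25); stat("grip")
if 26<sensors.get_gripper_width()<33:
    to(x,y,112,120); stat("lift")
    sx,sy=SP[2]; over(sx,sy,90,BY); stat("over"); down(sx,sy,2.5,-5)
    manip.grip(46); to(sx,sy,90,150); over(470,-150,120,BY); stat()
    snap("m8",[("scene",330,250,70),("top",145,155,60)])
E
```

```text
down t 30.52 tcp [ 492.9 -308.5   38.4] w 56.1 F [-0.3  0.1  0.2] g 0.0
grip t 30.87 tcp [ 493.  -308.6   38.9] w 29.7 F [-0.2 -0.7  6.1] g 24.7
lift t 31.63 tcp [ 492.  -308.1  111.5] w 29.6 F [ 0.5 -0.4 -0.2] g 24.7
over t 33.32 tcp [616.9 131.5  89.8] w 29.8 F [0.4 0.2 0.5] g 24.7
set t 35.24 tcp [616.5 134.2   0.9] w 29.9 F [-2.2 -0.5  4.2] g 25.1
 t 37.52 tcp [ 471.4 -148.4  120. ] w 45.9 F [ 0.5  0.3 -0.9] g 0.0
```

View pics/m8.png

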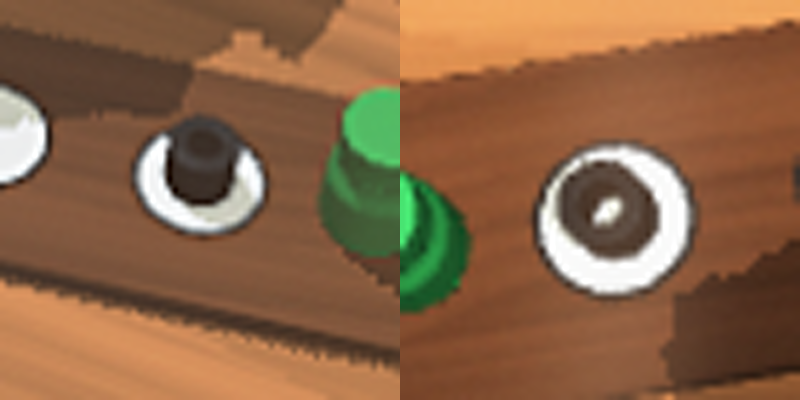

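```bash
cat > rel.py <<'E'
from vis import *
SPV={"top":[(646.9,-42.1),(632.6,47.2),(617.9,136.3)],"scene":[(644.5,-46.),(629.7,43.2),(615.,132.2)]}
def rel(nm,i,hulls):
    for n in("scene","top"):
        im=cv2.imread(f"raw_{n}_{nm}.png")[:,:,::-1].copy(); h=hsv(im); c=np.array(SPV[n][i])
        reg=cv2.resize(render(n,[cyl(25.5,0,.01)],np.r_[c,12,0]),(560,420),interpolation=cv2.INTER_AREA)>250
        m=(~((h[...,1]<60)&(h[...,2]>135))&reg).astype(np.uint8)
        m=cv2.morphologyEx(m,cv2.MORPH_CLOSE,np.ones((5,5)))&reg
        p,e=fit({n:m*1.},{n:1-reg*1.},hulls,np.r_[c,12,0],free=(0,1),step=(3,3,0,0)); print(n,"off",(p[:2]-c).round(1),round(e,3))
E
python3 - <<'E'
from rel import *
rel("m8",2,[cyl(15,0,26)])
E
```

```text
scene off [-1.7 -1.2] 0.071
top off [ 1.  -0.8] 0.145
```

Spacer within about 1 mm. Next, measure the bracket on the bare stud.

```bash
cat > brk.py <<'E'
from vis import *
im={n:eyes.capture(n) for n in("scene","top")}
M={};IG={}
for n,c in(("scene",(227,176)),("top",(382,243))):
    h=hsv(im[n]); w=win(h.shape,c,30); m=((h[...,0]>100)&(h[...,0]<135)&(h[...,1]>90)&w).astype(np.uint8)
    m=cv2.morphologyEx(m,cv2.MORPH_OPEN,np.ones((2,2))); f=np.zeros_like(m)
    IG[n]=cv2.dilate(np.uint8(render(n,[cyl(8,0,58)],[493,-308.5,45,0])>0),np.ones((3,3)))
    IG[n]=(cv2.resize(IG[n],(560,420),interpolation=cv2.INTER_AREA)>0)*1.; M[n]=m*1.; print(n,m.sum())
br=[box(-3,82,-22,22,0,5),box(-3,3,-22,22,0,32)]
p0=np.r_[446.9,-316.4,45,.13]
for ns in(("top",),("scene",),("scene","top")):
    q,e=fit({n:M[n] for n in ns},IG,br,p0,free=(0,1,3)); print(ns,q.round(3),round(e,3),"hole",(q[:2]+47*np.array([np.cos(q[3]),np.sin(q[3])])).round(1))
o=[]
for n,x,y,w in(("scene",190,140,70),("top",345,205,70)):
    i=im[n][:,:,::-1].copy(); o.append(cv2.resize(i[y:y+w,x:x+w],(400,400),interpolation=cv2.INTER_CUBIC))
cv2.imwrite("pics/m9.png",np.hstack(o))
E
python3 brk.py
```

```text
scene 274
top 0
('top',) [ 4.88531e+02 -3.20552e+02  4.50000e+01  2.00000e-01] 725.776 hole [ 534.6 -311.2]
('scene',) [ 4.46759e+02 -3.13696e+02  4.50000e+01  1.19000e-01] 0.572 hole [ 493.4 -308.1]
('scene', 'top') [ 4.88698e+02 -3.17043e+02  4.50000e+01  7.20000e-02] 728.161 hole [ 535.6 -313.6]
```

View pics/m9.png

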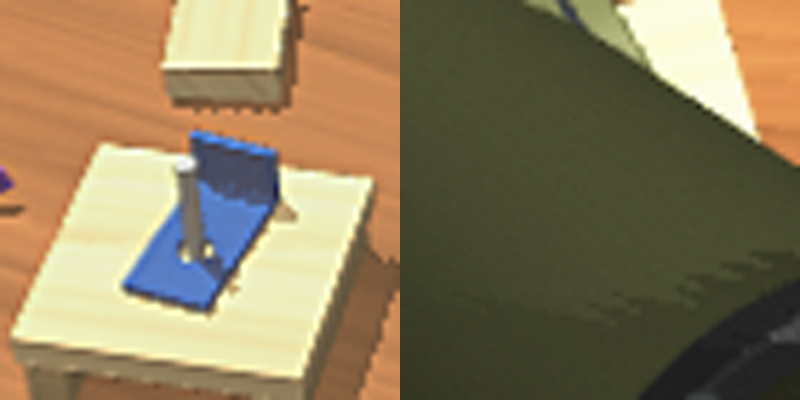

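The arm blocks the top view. Moving it aside and repeating.

```bash
python3 -c "
from arm import *
over(480,120,180,BY); stat()"; sed -i 's#pics/m9#pics/m9b#' brk.py; python3 brk.py
```

```text
t 38.79 tcp [480.  117.8 179.4] w 45.9 F [ 0.5 -0.6 -0.4] g 0.0
scene 269
top 724
('top',) [ 4.45369e+02 -3.13241e+02  4.50000e+01  7.00000e-02] 0.08 hole [ 492.3 -310. ]
('scene',) [ 4.46759e+02 -3.13696e+02  4.50000e+01  1.19000e-01] 0.597 hole [ 493.4 -308.1]
('scene', 'top') [ 4.45361e+02 -3.13464e+02  4.50000e+01  8.10000e-02] 0.693 hole [ 492.2 -309.7]
```

```bash
python3 - <<'E'
from arm import *
x,y,a=446.0,-313.5,.08
manip.grip(28,30); p=[x,y,115]; R=best(p,a); k=0 if R[0,1]>0 else np.pi
manip.reach(p,R); to(x,y,38.7); stat("down"); manip.grip(1,30); stat("grip")
if 4<sensors.get_gripper_width()<9:
    to(x,y,45,50); stat("up"); to(x,y,112,120); stat("lift")
    h=SP[1]-47*np.array([np.cos(BY),np.sin(BY)]); p=[*h,100]; manip.reach(p,ori(BY+k)); stat("over")
    down(*h,9,0,thr=4); manip.pause(.2); manip.grip(26); to(*h,100,150); over(480,-150,150,BY); stat()
    snap("m10",[("scene",295,240,70),("top",180,145,70)])
E
```

```text
down t 41.74 tcp [ 444.3 -313.3   39.4] w 27.8 F [-7.   1.  15.4] g 7.7
grip t 42.06 tcp [ 446.2 -313.4   38.7] w 5.4 F [-1.  -0.3  4.9] g 32.1
up t 42.33 tcp [ 446.3 -313.5   45.1] w 5.5 F [ 0.1 -0.2 -1.1] g 31.3
lift t 43.04 tcp [ 445.4 -313.5  111.5] w 5.4 F [-0.6 -0.1 -1.1] g 31.3
over t 44.45 tcp [584.6  35.1  99.6] w 5.3 F [-0.6 -0.7 -1.1] g 31.3
set t 47.16 tcp [584.9  37.6   5.7] w 5.2 F [-2.5 -0.7  7.7] g 32.6
 t 49.36 tcp [ 481.2 -148.4  149.8] w 25.8 F [ 0.1 -0.1 -0.3] g 0.0
```

View pics/m10.png

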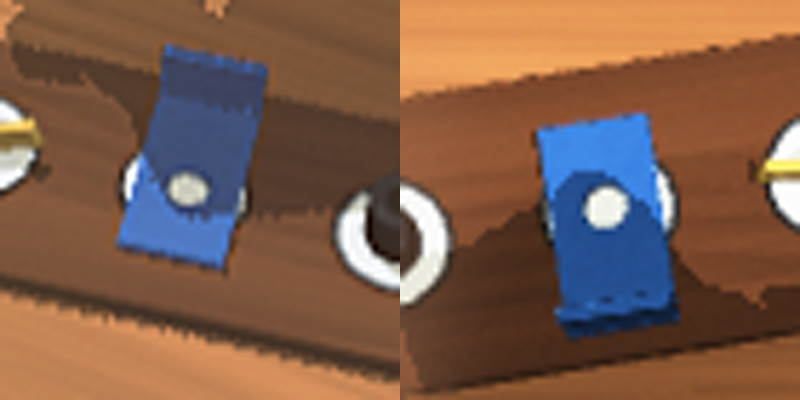

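The bracket lies flat with its tab to the robot side: hole at scene (187,189) / top (606,208), and the spot visible on both sides. Computing the offset and yaw.

```bash
python3 - <<'E'
from rel import *
br=[box(-50,35,-22,22,0,5),box(-50,-44,-22,22,0,32)]
for n in("scene","top"):
    im=cv2.imread(f"raw_{n}_m10.png")[:,:,::-1].copy(); h=hsv(im); c=np.array(SPV[n][1]); u=proj(n,np.r_[c,12])[0]
    m=((h[...,0]>95)&(h[...,0]<140)&(h[...,1]>70)&win(h.shape,u,32)).astype(np.uint8)
    m=cv2.morphologyEx(m,cv2.MORPH_OPEN,np.ones((2,2))); f=cv2.morphologyEx(m,cv2.MORPH_CLOSE,cv2.getStructuringElement(2,(11,11)))
    p,e=fit({n:f*1.},{n:f*0.},br,np.r_[c,12,.16],free=(0,1,3)); print(n,m.sum(),"off",(p[:2]-c).round(1),"yaw",p[3].round(3),round(e,3))
o={"scene":(295,240,400/70,187,189),"top":(180,145,400/70,206,208)}
for n in o:
    x,y,s,a,b=o[n]; q=onplane(n,np.array([(a+.5)/s-.5+x,(b+.5)/s-.5+y]),14.5); print(n,"hole off",(q[:2]-SPV[n][1]).round(1))
E
```

```text
scene 628 off [1.7 4.3] yaw 0.166 0.069
top 693 off [-1.6 -1.1] yaw 0.166 0.04
scene hole off [0.7 1. ]
top hole off [-0.1  0.6]
```

Hole offset is about 1 mm and yaw 0.166 against the board's 0.162, so that is good. Now the torso.

```bash
python3 - <<'E'
from arm import *
x,y,a=455.4,183.3,-.083
manip.grip(64,35); p=[x,y,125]; R=best(p,a); k=0 if R[0,1]>0 else np.pi
manip.reach(p,R); to(x,y,60,120); to(x,y,20,60); stat("down"); manip.grip(25,35); stat("grip")
if 33<sensors.get_gripper_width()<48:
    to(x,y,30,40); stat("up"); to(x,y,105,100); manip.pause(.2); stat("lift")
    h=SP[1]+[.2,.9]; manip.servo_line([*h,105],ori(BY+k),speed=110); manip.pause(.3); stat("over")
    down(*h,41,33,thr=2.5,step=.6); snap("m11",[("scene",295,215,90),("top",180,145,70)])
E
```

```text
down t 52.68 tcp [455.5 183.4  20.1] w 64.5 F [ 1.2 -0.4  0.5] g 0.0
grip t 53.02 tcp [455.3 183.4  20.7] w 40.8 F [-1.3 -0.3  5.7] g 34.2
up t 53.42 tcp [455.7 183.3  30.3] w 40.5 F [ 0.4 -0.7 -0.9] g 34.8
lift t 54.52 tcp [455.  183.2 104.4] w 40.8 F [-0.6  0.1 -1. ] g 34.8
over t 56.99 tcp [631.3  46.2 105. ] w 40.4 F [-0.2 -0.1 -1.6] g 34.8
set t 59.43 tcp [631.5  46.1  37.7] w 40.9 F [-0.9 -0.6  2.7] g 35.1
```

View pics/m11.png

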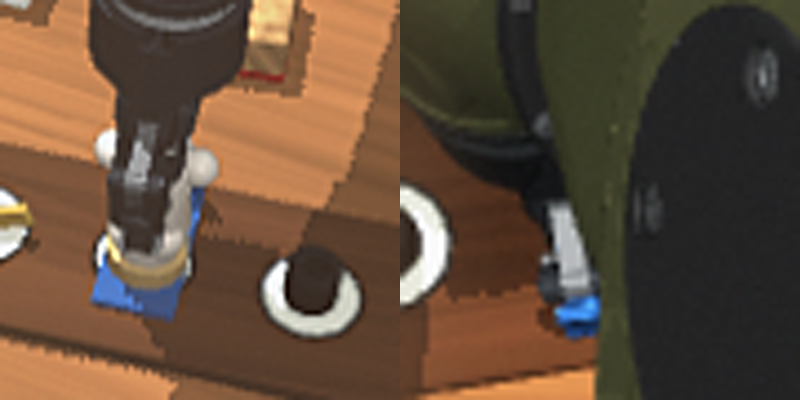

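Torso is held upright, with its foot (150,265 in the scene crop) on the plate. Releasing, retracting and checking.

```bash
python3 - <<'E'
from arm import *
h=SP[1]+[.2,.9]
manip.grip(50); manip.pause(.3); manip.grip(66); stat("open"); to(*h,90,50); to(*h,160,120); over(470,-170,170,BY); stat()
snap("m12",[("scene",295,215,90),("top",180,145,70)])
E
```

```text
open t 60.4 tcp [631.4  46.1  37.4] w 66.2 F [-0.1 -0.4  0.8] g 0.0
 t 63.38 tcp [ 471.5 -168.6  170.2] w 66.2 F [ 0.9  0.3 -0.4] g 0.0
```

View pics/m12.png

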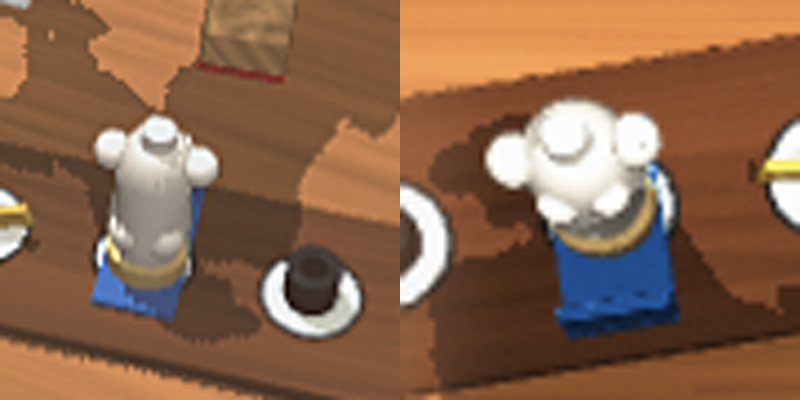

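```bash
python3 - <<'E'
from rel import *
f=lambda x,y,s,a,b:np.array([(a+.5)/s-.5+x,(b+.5)/s-.5+y])
S_=lambda a,b:f(295,215,400/90,a,b); T_=lambda a,b:f(180,145,400/70,a-400,b)
for nm,u,v in(("head",S_(159,128),T_(565,137)),("sh1",S_(112,150),T_(638,138)),("sh2",S_(203,166),T_(508,160))): print(nm,tri(u,v)[0].round(1),round(tri(u,v)[1],2))
# predicted foot silhouette extents vs seen
for n,o in(("scene",(295,215,400/90)),("top",(180,145,400/70))):
    c=SPV[n][1]; q=(proj(n,cyl(22,17,29)+[*c,0])-o[:2]+.5)*o[2]; print(n,"foot if centred: x",q[:,0].min().round(),q[:,0].max().round(),"ymax",q[:,1].max().round())
E
```

```text
head [631.5  46.4 123.2] 0.42
sh1 [637.1  23.9 101.1] 0.2
sh2 [628.7  70.1 102.6] 0.37
scene foot if centred: x 103.0 188.0 ymax 288.0
top foot if centred: x 147.0 263.0 ymax 261.0
```

Triangulated, the torso stands upright within about 1–2 mm of the spot and hole centre. All parts are in place, so I'm handing in.

```bash
python3 -c "
from bench import manip
print(manip.sign_off())"
```

```text
the job is handed in; nothing more can be done
None
```

The job is handed in at about 63 s on the robot's clock. The wing nut, spacer, bracket (tab to the robot's side) and torso are on their spots in the order asked, each within about 1–2 mm of centre by my camera measurements. The torso is upright and neither jar was touched as far as I could see; the hand-in call reported no verdict.

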